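Power up the test bench in order

TASK

Power up the test bench in order: first push down the raised, ribbed end of the main rocker switch so that it rocks right over and stays, then push the round plunger of the square interlock box fully in (it stays in), then press the flat rectangular start key of the two-button station fully down, keep it down for about one second and let it come up again. Only press: do not press the mushroom-headed stop button beside the start key, and do not lift or shift the boxes or disturb anything else on the bench.

Things in the scene. Friction and masses are not known exactly. Their poses are not given: they have to be found in the camera images.
- switch_box: Main switch: loose grey metal box, 116 mm (own x) by 80 mm (own y) by 46 mm high, about 0.9 kg on rubber feet, one long rocker on top. Origin at the centre of the underside, z up, the rocker lies along own x.
- rocker (a joint): Main rocker: grey paddle 72 x 34 mm (along own x and y of switch_box), pivot at its middle, 53 mm above the box's underside. Angle in rad from -0.18 (off: the ribbed +x end is up) to +0.18 (on: the ribbed +x end is down). No spring: it stays where it is left; about 3 N on the ribbed end moves it, and it counts as on above 0.13.
- rocker_end (a point): Point on the top face of the rocker's ribbed end (three thin black ribs across it), 26 mm from the pivot; this is where to press. It moves about 9 mm down from off to on. The bezel round the rocker stands 3.5 mm above the box top and lies below the rocker's face also when on.
- interlock_box: Interlock: loose grey metal box, 90 x 90 mm by 58 mm high, about 0.9 kg on rubber feet, one round plunger in a steel collar on top. Origin at the centre of the underside, z up.
- plunger (a joint): Interlock plunger: 0 is fully out, 0.009 m is fully in (pressed straight down). No spring: it stays where it is left; about 4 N moves it. It counts as in above 0.0072.
- plunger_top (a point): Centre of the plunger's flat round top, 36 mm in diameter, 18 mm above the box top when out, 9 mm when in (collar 3 mm high).
- station: Two-button station: loose grey metal box, 74 mm (own x) by 136 mm (own y) by 42 mm high, about 0.9 kg on rubber feet. Start key 34 mm to the +y side of its middle, mushroom stop 34 mm to the -y side. Origin at the centre of the underside, z up.
- start_key (a joint): Start key: 0 is up, 0.006 m is fully down (pressed straight down). Springs back; 1.4 N starts it, 4.5 N holds it fully down. It counts as pressed above 0.0042.
- start_top (a point): Centre of the start key's flat rectangular top, 29 mm (station x) by 33 mm (station y), 14 mm above the box top when up (bezel 3.5 mm high).
- stop_head (a joint): Stop button: 0 is up, 0.006 m fully down, springs back (2 N starts it). Not to be pressed.
- stop_top (a point): Top centre of the mushroom-headed stop button, 38 mm in diameter, 32 mm above the box top: 18 mm higher than the start key and 68 mm from it.
- bare_ssd: Bystander: loose flat drive, 100 x 70 x 12 mm, origin at the centre of the underside.
- driver: Bystander: loose screwdriver, 204 mm long, 29 mm high, origin at the middle of its underside.
- tape: Bystander: loose roll of masking tape lying flat, 100 mm in diameter, 25 mm high, origin at the centre of the underside.
- bare_hdd: Bystander: loose drive, 147 x 102 x 28 mm, origin at the centre of the underside.
- stick: Bystander: loose USB stick, 55 x 19 x 9 mm, origin at the centre of the underside.

How it is judged (in metres and radians):
On the way, in this order (a step that is already met when the one before it is completed fails the run):
1. the main rocker is over to on (value of joint rocker above 0.13 rad), for 0.1 s.
2. the plunger is pushed in, the rocker still on (value of joint rocker above 0.13 rad and value of joint plunger above 0.0072 m), for 0.1 s.
3. the start key is held down for 0.6 s, with rocker on and plunger in (all of step 2 and value of joint start_key above 0.0042 m), for 0.6 s.
At the end, for the whole second after the job is handed in: Rocker beyond 0.13 rad towards on, plunger more than 7.2 mm in, start key and stop button up again (within 1 mm); the three boxes stand upright and at rest within 25 mm of where they stood (all of step 2 and value of joint each of start_key, stop_head below 0.001 m and distance of each of switch_box, interlock_box, station from where it was at the start of the episode below 0.025 m and angle between each of switch_box, interlock_box, station's own z axis and vertical below 0.05 rad and linear speed of each of switch_box, interlock_box, station below 0.01 m/s); the robot touches nothing.
It fails at once if the plunger is pushed in (over 3 mm) before the rocker is on (value of joint plunger above 0.003 m and value of joint rocker below 0.1 rad).
It fails at once if the start key is pressed (over 2 mm) before the rocker is on and the plunger in (value of joint start_key above 0.002 m and (value of joint rocker below 0.1 rad or value of joint plunger below 0.0065 m)).
It fails at once if the mushroom stop is pressed (over 2 mm) (value of joint stop_head above 0.002 m).
It fails at once if a box is lifted over 8 mm, shifted over 25 mm or tipped (height (world z) of any of switch_box, interlock_box, station above 0.008 m or distance of any of switch_box, interlock_box, station from where it was at the start of the episode above 0.025 m or angle between any of switch_box, interlock_box, station's own z axis and vertical above 0.15 rad).
It fails at once if a bystander is moved over 20 mm (distance of any of bare_ssd, driver, tape, bare_hdd, stick from where it was at the start of the episode above 0.02 m).
It also fails if it takes over 54 s, if anything falls off the work surface, if the arm or the gripper's body presses on something with over 40 N, if the wrist force passes 120 N, or if a joint passes its speed limit or range.

ROBOT

A 6-joint arm with a two-finger parallel gripper is mounted at the origin on a cart in front of the work surface, level with it; the furniture and walls round the work are solid. World frame = base frame: x ahead of the robot, y to its left, z up, the work surface at z = 0. Lengths are in mm, angles in degrees, forces in N, time in s.
With the tool pointing down it reaches from about 325 to 925 mm from the base axis. Payload 3.1 kg.
Tool frame: the origin (TCP) lies at the very end of the fingers, on their centre line; the grasp point (between the pads) lies grasp_offset behind it (grasp_offset is the distance from the TCP to the grasp point, in mm); z points along the fingers, y is the line along which they close (so a half turn about z gives the same grasp; the last joint's range is limited). The gripper opens to 85 mm and grips with 20 to 120 N. Pads are 22 mm wide; open, the fingers measure 114 mm over their backs; the gripper's body (76 mm by 85 mm) begins 54 mm behind the grasp point. The pads swing forward as they close: fully open they stand 13 mm farther back than shut.
Start: joints at [-6.429, 12.427, 92.441, -0, 75.132, -6.429], TCP at [625.011, 0.021, 231.3] pointing down, gripper open.
Joint ranges: [-157.48, 157.48], [-44.54, 120.13], [17.64, 146.25], [-64.5, 244.5], [7.68, 150.69], [-147.95, 147.95]. Speed limits (degrees/s): [159.86, 159.86, 180, 180, 180, 180].

INTERFACE

Orientations are given as [roll, pitch, yaw] about the fixed x, y, z axes, in that order (R = Rz(yaw) Ry(pitch) Rx(roll)).
In Python, from station import * gives the robot as it stands. Calls block until the motion is done:
- goto(position, orientation): joint-space move of the TCP to a pose.
- move_l(position, attitude=None, speed=150): straight line of the TCP; attitude=None keeps the orientation; speed is the mean speed in mm/s.
- move_j(angles): joint-space move.
- grip(opening, squeeze=None): finger opening in mm; squeeze is the grip in N (None keeps the last); returns when the fingers have stopped.
- wait(seconds).
- solve_ik(position, orientation): joint angles nearest the present ones, or None.
- get_obs(): the state.
- get_image(name): name is "scene" or "side" or "wrist"; returns the picture (384x512x3 uint8, red, green, blue); there is no depth.
- get_calibration(name): a dict with "fx", "fy", "cx", "cy" (pixels), "D" ([k1, k2, p1, p2, k3] as OpenCV has them; the pictures are not rectified), "R" (3x3) and "t" (3): a world point X has camera coordinates R X + t; the wrist camera has in their place "mount" (4x4, takes a point from camera to tool coordinates, whose origin is the TCP and whose axes are the flange's). Camera axes: x right, y down, z forward; pixel columns grow to the right and rows downward; lengths in mm; the calibration is good to about 2 mm. A picture is of the moment at which its call begins: read the wrist's pose just before it. get_calibration takes no time and is no camera call.
A pose or a line that the arm cannot do raises Unreachable and nothing moves.
- sign_off(): hands the job in; it is judged then, once.
Trained networks look in the newest picture that a camera, given by its name, has taken for a name from the list of things; names that differ only in an ending like _2 or _b are one class to them, and where a whole thing is asked for, a point or a joint stands for the part that bears it (a point fixed in the world has none). Each returns a list of dicts, best first, with "score" (0 to 1); they miss things now and then, are a little off and sometimes report something else, mostly with a low value. They report only what shows in the picture. A call takes as long as a camera call.
- spot_in(name, camera): "extent" ([centre column, centre row, width, height] in pixels, round what is visible of it).
- regions_of(name, camera): "region" (384x512 bool, what is visible of it) and "extent" ([centre column, centre row, width, height] in pixels, round what is visible of it).
The state is a dict: "t": time; "joint_pos": joint angles; "qvel": joint speeds; "effort": joint torques, N m; "tcp_pos": TCP position; "ee_rot": TCP orientation; "wrist_force": force on the tool from outside, world axes, zero at the start; "moment": the same for the moment, N m; "grip_width": finger opening in mm; "grip_force": force on a finger pad.
Only numpy, scipy, OpenCV 4.12 (cv2) and the standard library are available. Lean on these libraries where they do the work, as an engineer would, in place of code of your own. Each camera call takes 0.05 s, during which the arm holds its last target. There are 200 camera calls.

## Working session

There is one attempt and no reset: what is moved stays moved. The work goes in short steps, each a Python script; the robot and the scene stay as the last script left them, time stands still between calls to the robot, and variables do not carry over. Pictures are saved under pics/ and viewed, at most 10 in all, crops included, and the job is handed in when it is done.

```bash
mkdir -p pics; python3 - <<'E'
from station import *
import cv2,numpy as np
o=get_obs();print(o['t'],o['tcp_pos'],o['ee_rot'],o['grip_width'])
for c in ("scene","side","wrist"):
    im=get_image(c); cv2.imwrite(f"pics/{c}0.png",im[:,:,::-1])
    k=get_calibration(c); print(c,{a:np.round(np.array(b),3).tolist() for a,b in k.items()})
    for n in ("switch_box","rocker","rocker_end","interlock_box","plunger","plunger_top","station","start_key","start_top","stop_head"):
        print(n,[(round(float(d['score']),2),np.round(d['extent']).tolist()) for d in spot_in(n,c)[:2]])
print(get_obs()['t'])
E
```

```text
0.0 [6.24178204e+02 1.06989040e-01 2.29933754e+02] [-1.79860398e+02 -1.73538338e-02  8.99992512e+01] 85.33641723000288
scene {'fx': 462.658, 'fy': 462.658, 'cx': 260.823, 'cy': 191.043, 'D': [-0.102, 0.0, 0.0, 0.0, 0.0], 'R': [[0.804, -0.595, 0.004], [-0.448, -0.61, -0.653], [0.391, 0.523, -0.757]], 't': [-528.821, 162.626, 1077.664]}
switch_box [(0.73, [274.0, 266.0, 58.0, 46.0]), (0.63, [358.0, 270.0, 44.0, 41.0])]
rocker [(0.93, [273.0, 258.0, 39.0, 18.0]), (0.22, [240.0, 202.0, 10.0, 15.0])]
rocker_end [(0.75, [275.0, 257.0, 36.0, 25.0]), (0.28, [214.0, 176.0, 12.0, 17.0])]
interlock_box [(0.92, [304.0, 210.0, 51.0, 48.0])]
plunger [(0.68, [302.0, 201.0, 17.0, 14.0]), (0.63, [273.0, 258.0, 37.0, 24.0])]
plunger_top [(0.49, [304.0, 201.0, 14.0, 12.0]), (0.3, [210.0, 158.0, 11.0, 10.0])]
station [(0.6, [212.0, 176.0, 36.0, 51.0])]
start_key [(0.64, [209.0, 159.0, 9.0, 11.0])]
start_top [(0.64, [210.0, 159.0, 14.0, 15.0])]
stop_head [(0.59, [213.0, 175.0, 12.0, 16.0])]
side {'fx': 484.731, 'fy': 484.731, 'cx': 261.856, 'cy': 187.74, 'D': [-0.109, 0.0, 0.0, 0.0, 0.0], 'R': [[0.806, -
[... 580 characters left out ...]
 [300.0, 208.0, 51.0, 55.0]), (0.43, [199.0, 168.0, 13.0, 16.0])]
wrist {'fx': 266.023, 'fy': 266.023, 'cx': 259.404, 'cy': 189.067, 'D': [-0.022, 0.0, 0.0, 0.0, 0.0], 'mount': [[-0.0, -0.964, -0.266, 67.562], [1.0, -0.0, -0.0, 1.581], [0.0, -0.266, 0.964, -142.863], [0.0, 0.0, 0.0, 1.0]]}
switch_box [(0.63, [118.0, 366.0, 16.0, 32.0])]
rocker []
rocker_end []
interlock_box [(0.68, [232.0, 304.0, 56.0, 20.0])]
plunger []
plunger_top [(0.43, [153.0, 171.0, 36.0, 31.0])]
station [(0.65, [154.0, 187.0, 86.0, 109.0])]
start_key [(0.73, [152.0, 172.0, 29.0, 31.0]), (0.7, [120.0, 256.0, 53.0, 35.0])]
start_top [(0.81, [151.0, 170.0, 27.0, 32.0])]
stop_head [(0.58, [130.0, 221.0, 31.0, 31.0])]
1.65
```

```bash
python3 - <<'E'
import cv2
a=cv2.imread('pics/scene0.png')[120:330,150:420]
cv2.imwrite('pics/scene0c.png',cv2.resize(a,(771,600),interpolation=cv2.INTER_CUBIC))
E
cat > h.py <<'E'
from station import *
import cv2,numpy as np
def E2R(e):
    r,p,y=np.radians(e); c,s=np.cos,np.sin
    Rx=np.array([[1,0,0],[0,c(r),-s(r)],[0,s(r),c(r)]]);Ry=np.array([[c(p),0,s(p)],[0,1,0],[-s(p),0,c(p)]]);Rz=np.array([[c(y),-s(y),0],[s(y),c(y),0],[0,0,1]])
    return Rz@Ry@Rx
def cam(c,o=None):
    k=get_calibration(c)
    K=np.array([[k['fx'],0,k['cx']],[0,k['fy'],k['cy']],[0,0,1]])
    if c!='wrist': R,t=np.array(k['R']),np.array(k['t']); Rc,C=R.T,-R.T@t
    else:
        M=np.array(k['mount']);W=E2R(o['ee_rot']); Rc=W@M[:3,:3]; C=np.array(o['tcp_pos'])+W@M[:3,3]
    return K,np.array(k['D'],float),Rc,C
def onplane(c,px,z,o=None):
    K,D,Rc,C=cam(c,o)
    u=cv2.undistortPoints(np.array(px,float).reshape(1,1,2),K,D).ravel()
    d=Rc@np.array([u[0],u[1],1]); return C+d*(z-C[2])/d[2]
def project(c,X,o=None):
    K,D,Rc,C=cam(c,o); R=Rc.T
    return cv2.projectPoints(np.array(X,float).reshape(-1,1,3),cv2.Rodrigues(R)[0],-R@C,K,D)[0].reshape(-1,2)
E
python3 - <<'E'
from h import *
for c,l in (("scene",[((304,201),76),((210,159),56),((213,175),74),((273,258),55)]),("side",[((300,195),76),((196,155.5),56),((199,168),74),((264,256),55)])):
    print(c,[np.round(onplane(c,p,z)).tolist() for p,z in l])
E
```

```text
scene [[579.0, -279.0, 76.0], [483.0, -10.0, 56.0], [451.0, -78.0, 74.0], [431.0, -352.0, 55.0]]
side [[581.0, -278.0, 76.0], [485.0, -9.0, 56.0], [457.0, -72.0, 74.0], [432.0, -351.0, 55.0]]
```

View pics/scene0c.png

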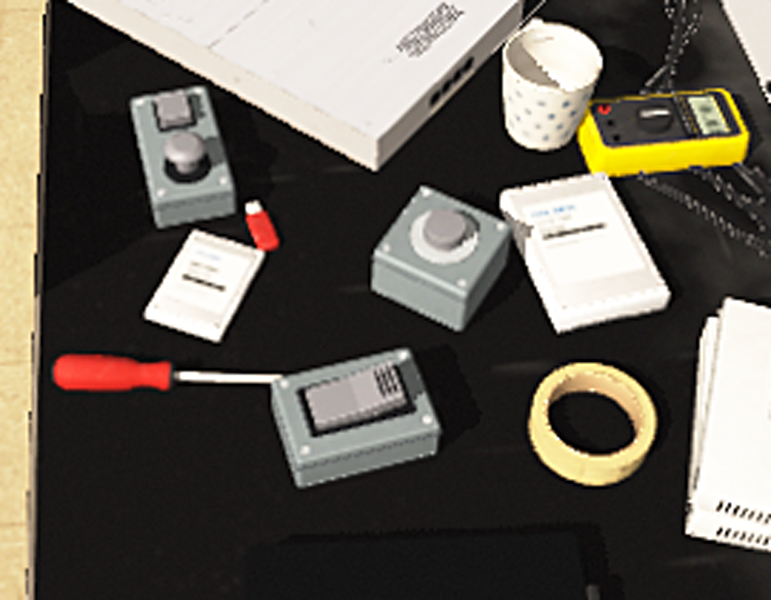

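View pics/wrist0.png

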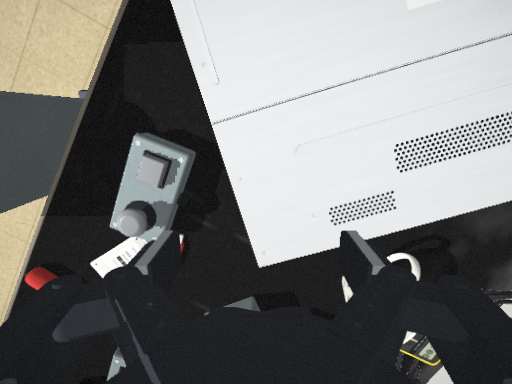

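The scene crop shows the rocker with its ribs at the right end (about full-image pixel 287,254), the interlock plunger at (304,201), and the start key above and behind the mushroom stop at (210,159). The wrist view shows the start key at (153,170), the stop at (132,220), and a large PC case next to the station. Next I'll close the gripper and look at each box from nearby.

```bash
python3 - <<'E'
from h import *
# PC-case corner height by triangulation (wrist corner vs. scene corner)
o=get_obs()
for z in (40,60,80,100,120,150): print(z,np.round(onplane('wrist',(259,267),z,o)[:2]),np.round(onplane('scene',(281,173),z)[:2]))
grip(0)
for n,(x,y),names in (("sw",(440,-405),("switch_box","rocker","rocker_end")),("il",(575,-340),("interlock_box","plunger","plunger_top"))):
    goto([x,y,230],[180,0,90]); wait(0.3)
    o=get_obs(); im=get_image('wrist'); cv2.imwrite(f'pics/{n}.png',im[:,:,::-1])
    print(n,o['t'],np.round(o['tcp_pos'],1),np.round(o['ee_rot'],2))
    for m in names: print(m,[(round(float(d['score']),2),np.round(d['extent'],1).tolist(),np.round(onplane('wrist',d['extent'][:2],76 if n=='il' else 57,o)).tolist()) for d in spot_in(m,'wrist')[:2]])
a=[cv2.imread(f'pics/{n}.png')[40:290,60:460] for n in('sw','il')]
cv2.imwrite('pics/both.png',np.vstack([cv2.resize(i,(480,300)) for i in a]))
E
```

```text
40 [ 626. -140.] [ 613. -149.]
60 [ 626. -127.] [ 601. -164.]
80 [ 626. -115.] [ 589. -178.]
100 [ 626. -102.] [ 576. -192.]
120 [626. -90.] [ 564. -206.]
150 [626. -71.] [ 546. -228.]
sw 4.35 [ 440.5 -404.4  230. ] [180.    -0.    90.07]
switch_box [(0.81, [254.8, 128.4, 104.9, 97.4], [437.0, -351.0, 57.0]), (0.2, [230.2, 5.9, 21.3, 10.8], [411.0, -226.0, 57.0])]
rocker [(0.65, [254.4, 128.2, 64.2, 48.5], [436.0, -351.0, 57.0])]
rocker_end [(0.93, [253.0, 129.9, 70.7, 52.3], [435.0, -353.0, 57.0])]
il 5.5 [ 574.1 -340.9  230.2] [1.80e+02 1.00e-02 8.99e+01]
interlock_box []
plunger [(0.84, [275.4, 114.0, 36.8, 33.9], [593.0, -272.0, 76.0])]
plunger_top [(0.82, [276.6, 116.3, 33.2, 32.5], [594.0, -274.0, 76.0])]
```

View pics/both.png

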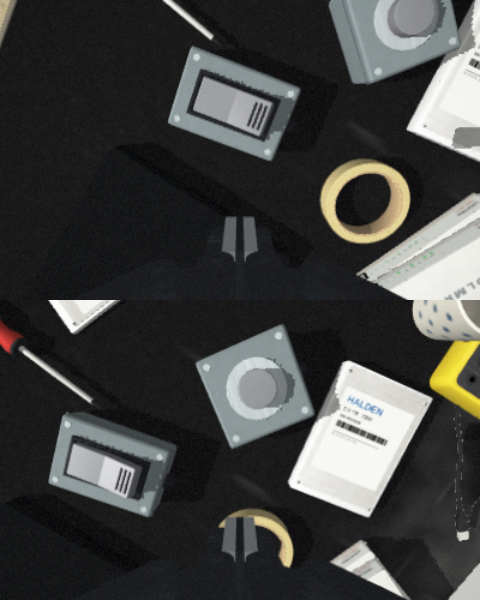

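The top half shows the switch, with its ribs at about wrist pixel (276,138). The bottom half shows the plunger at about (276,112). I'll cross-check the positions from all views.

```bash
python3 - <<'E'
from h import *
P=lambda x,y,z,e=(180,0,90):dict(tcp_pos=[x,y,z],ee_rot=e)
sw=P(440.5,-404.4,230,(180,0,90.07)); il=P(574.1,-340.9,230.2,(180,.01,89.9)); st=P(624.2,.1,229.9,(-179.86,-.017,90))
f=lambda *a:np.round(onplane(*a),1)[:2]
print('ribs',f('wrist',(275.8,137.5),61,sw),f('wrist',(161.7,191.7),61,il),f('scene',(286.6,253.7),61))
print('pl',f('wrist',(404,55),76,sw),f('wrist',(276.3,114),76,il),f('scene',(306.5,199.8),76))
print('start',f('wrist',(151.5,171),56,st),f('scene',(211,158),56)); print('stop',f('wrist',(132,219),74,st),f('scene',(214.5,173),74))
print('rocker mid',f('wrist',(254.4,128.2),57,sw))
for i in (0,1,2):pass
# closer views
grip(0)
def look(x,y,z,tag,names):
    goto([x,y,z],[180,0,90]); wait(.3); o=get_obs(); im=get_image('wrist'); cv2.imwrite(f'pics/{tag}.png',im[:,:,::-1])
    print(tag,o['t'],np.round(o['tcp_pos'],1))
    for m,zz in names: print(m,[(round(float(d['score']),2),np.round(d['extent'],1).tolist(),f('wrist',d['extent'][:2],zz,o)) for d in spot_in(m,'wrist')[:2]])
look(586,-335,130,'il2',[('plunger',76),('plunger_top',76)])
look(455,-415,130,'sw2',[('rocker',57),('rocker_end',61)])
a=[cv2.imread(f'pics/{n}.png')[0:250,60:460] for n in('sw2','il2')]
cv2.imwrite('pics/both2.png',np.vstack([cv2.resize(i,(480,300)) for i in a]))
E
```

```text
ribs [ 460.9 -361.1] [ 456.  -362.7] [ 459.4 -363.6]
pl [ 590.4 -275.8] [ 593.9 -271.6] [ 586.  -279.8]
start [493.8   3. ] [487.5  -8.5]
stop [471.  -52.5] [457.5 -74.6]
rocker mid [ 436.1 -350.8]
il2 6.7 [ 587.4 -336.2  133. ]
plunger [(0.61, [264.8, 120.3, 50.5, 51.5], array([ 593.1, -272. ]))]
plunger_top [(0.97, [262.6, 119.0, 51.6, 45.4], array([ 591.5, -271.1]))]
sw2 7.8083 [ 456.2 -414.3  130. ]
rocker []
rocker_end [(0.7, [232.6, 121.0, 99.5, 76.1], array([ 436.9, -350.7])), (0.65, [457.2, 19.5, 66.3, 39.0], array([ 599. , -279.1]))]
```

View pics/both2.png

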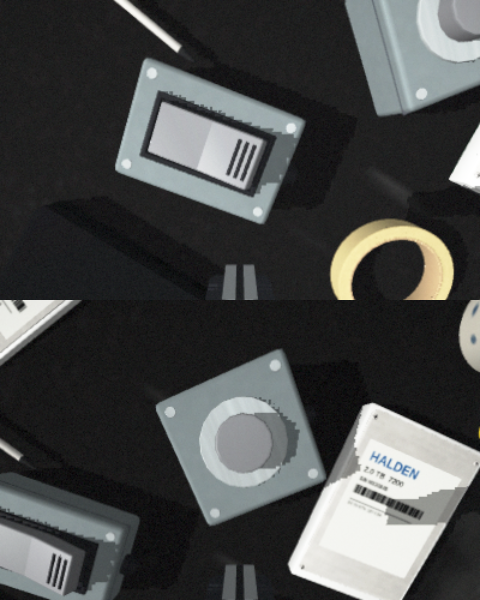

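Top: ribs at wrist pixel (261,132), with the box turned about -22°. Bottom: plunger top at (264,119). The wrist views agree on ribs at (460.7,-361) and plunger at (592,-272), and the spacing from the ribs to the rocker middle fits the stated 26 mm. I'll press the rocker now with force watching.

```bash
cat >> h.py <<'E'
def press(x,y,z0,zmin,fmax,step=1.0):
    """step down until force exceeds fmax or zmin; returns log"""
    wait(.2); f0=np.array(get_obs()['wrist_force'])[2]; log=[]; z=z0
    while z>zmin:
        z-=step; move_l([x,y,z],speed=25); o=get_obs(); f=o['wrist_force'][2]-f0
        log.append((z,round(o['tcp_pos'][2],1),round(f,1)))
        if f>fmax: break
    return log
E
python3 - <<'E'
from h import *
x,y=460.5,-361.3
goto([x,y,110],[180,0,68]); move_l([x,y,68])
print(press(x,y,68,50,14)); wait(.2)
move_l([x,y,130]); move_l([456,-414,130],[180,0,90]); wait(.2)
o=get_obs(); im=get_image('wrist'); cv2.imwrite('pics/sw3.png',cv2.resize(im[0:250,60:460,::-1],(480,300))); print(o['t'])
E
```

```text
[(67.0, np.float64(67.3), np.float64(-0.2)), (66.0, np.float64(65.9), np.float64(0.4)), (65.0, np.float64(65.0), np.float64(0.9)), (64.0, np.float64(64.3), np.float64(1.9)), (63.0, np.float64(63.3), np.float64(1.3)), (62.0, np.float64(62.3), np.float64(2.8)), (61.0, np.float64(61.0), np.float64(3.3)), (60.0, np.float64(59.8), np.float64(1.9)), (59.0, np.float64(58.8), np.float64(2.4)), (58.0, np.float64(57.9), np.float64(2.6)), (57.0, np.float64(57.1), np.float64(2.6)), (56.0, np.float64(56.3), np.float64(4.5)), (55.0, np.float64(56.1), np.float64(8.9)), (54.0, np.float64(55.9), np.float64(13.1)), (53.0, np.float64(55.8), np.float64(16.7))]
14.45
```

View pics/sw3.png

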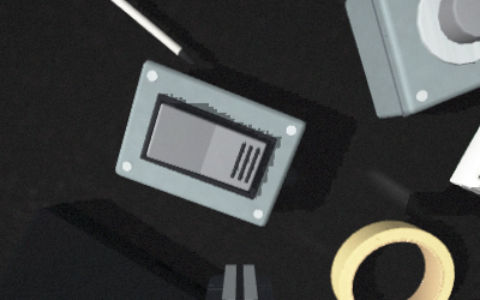

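The rocker travelled from z≈64.5 to a hard stop at 56. The ribbed end now looks foreshortened (ribs at about pixel 265,133), so it is on, and the box hasn't moved. Next is the plunger, then a look at the station.

```bash
python3 - <<'E'
from h import *
x,y=591.5,-272.5
goto([x,y,130],[180,0,68]); move_l([x,y,81])
print([(a,float(b),float(c)) for a,b,c in press(x,y,81,62,18)]); wait(.2)
move_l([x,y,150])
goto([485,-75,160],[180,0,90]); wait(.3)
o=get_obs(); im=get_image('wrist'); cv2.imwrite('pics/st.png',cv2.resize(im[0:300,60:460,::-1],(800,600))); print(o['t'],o['tcp_pos'],o['ee_rot'])
for m,z in (('start_top',56),('start_key',56),('stop_head',72),('station',42)): print(m,[(round(float(d['score']),2),np.round(d['extent'],1).tolist(),np.round(onplane('wrist',d['extent'][:2],z,o),1)) for d in spot_in(m,'wrist')[:2]])
E
```

```text
[(80.0, 80.4, 0.6), (79.0, 78.8, 0.9), (78.0, 77.8, -0.5), (77.0, 76.9, 0.3), (76.0, 75.9, -0.8), (75.0, 75.2, 1.3), (74.0, 74.5, 3.3), (73.0, 73.2, 4.1), (72.0, 72.0, 3.5), (71.0, 71.0, 3.1), (70.0, 70.0, 2.5), (69.0, 69.0, 3.1), (68.0, 68.0, 2.5), (67.0, 67.1, 3.9), (66.0, 67.0, 7.1), (65.0, 67.0, 11.5), (64.0, 66.9, 15.1), (63.0, 66.9, 19.2)]
22.6083 [485.61435536 -75.89636595 160.04419354] [1.79988971e+02 8.53801715e-03 8.99237605e+01]
start_top [(0.91, [266.4, 104.9, 37.5, 43.6], array([493.5,   0.9,  56. ])), (0.75, [237.9, 175.8, 43.2, 40.5], array([466.7, -63.4,  56. ]))]
start_key [(0.87, [265.8, 103.3, 41.1, 45.7], array([492.9,   2.3,  56. ])), (0.61, [255.8, 132.7, 118.6, 159.2], array([483.9, -23.3,  56. ]))]
stop_head [(0.94, [236.8, 174.4, 38.7, 41.4], array([467.1, -58.6,  72. ]))]
station [(0.6, [255.2, 132.4, 118.7, 157.8], array([483.2, -23.9,  42. ]))]
```

View pics/st.png

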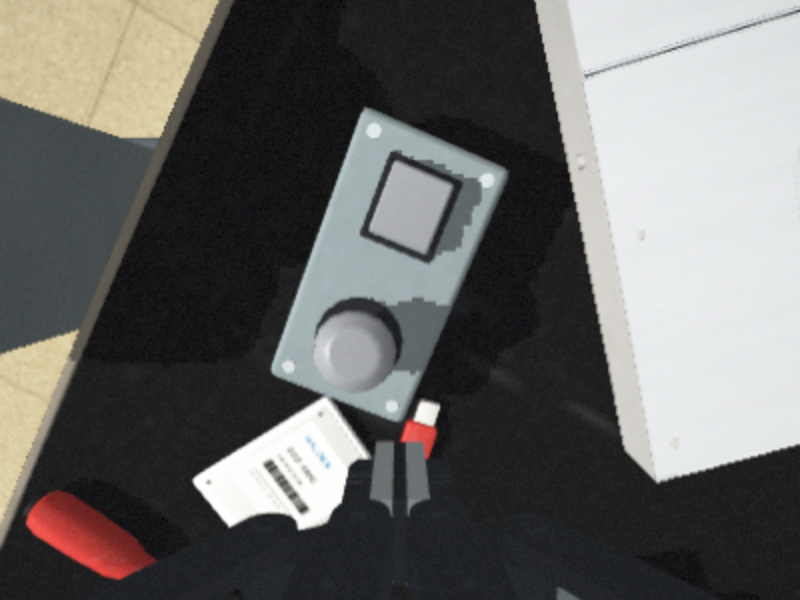

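The plunger ran from 76 to a hard stop at 67, so it is in. In the picture the start key sits at wrist pixel (266,104), which gives (493,1). The stop is 65 mm away, close to the stated 68. I'll press the key now.

```bash
python3 - <<'E'
from h import *
x,y=493.3,1.5
goto([x,y,130],[180,0,68]); move_l([x,y,60])
print([(a,float(b),float(c)) for a,b,c in press(x,y,60,44,13)]); wait(1.1)
o=get_obs(); print(o['t'],o['tcp_pos'],o['wrist_force'])
move_l([x,y,130],speed=60); goto([485,-75,160],[180,0,90]); wait(.3)
o=get_obs(); im=get_image('wrist'); print(o['t'])
for m,z in (('start_top',56),('stop_head',72)): print(m,[(round(float(d['score']),2),np.round(d['extent'],1).tolist()) for d in spot_in(m,'wrist')[:1]])
goto([510,-330,260],[180,0,90]);wait(.2)
cv2.imwrite('pics/end.png',cv2.resize(np.hstack([im[0:300,60:460],get_image('wrist')[0:300,60:460]])[:,:,::-1],(800,300)));print(get_obs()['t'])
E
```

```text
[(59.0, 59.3, -0.5), (58.0, 57.9, 0.1), (57.0, 56.8, -0.7), (56.0, 56.1, -0.7), (55.0, 55.2, 0.7), (54.0, 54.1, 1.4), (53.0, 53.1, 2.2), (52.0, 52.1, 2.0), (51.0, 51.1, 3.7), (50.0, 50.1, 3.3), (49.0, 49.9, 8.7), (48.0, 49.8, 15.9)]
28.3583 [493.62356876   1.46135515  49.81789845] [-4.28311612  0.68075139 15.52336862]
30.7583
start_top [(0.85, [268.2, 104.8, 39.1, 47.8])]
stop_head [(0.61, [236.9, 177.3, 44.6, 41.7])]
32.225
```

View pics/end.png

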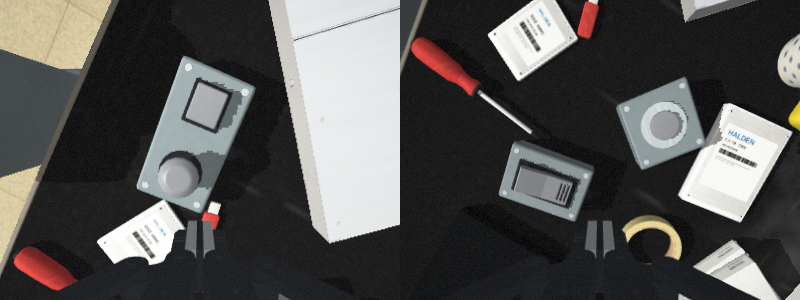

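The start key was held fully down for over a second (56 to 49.8) and is up again at about (268,105). The stop at (237,177) is untouched. In the right half of the picture the rocker is on, the plunger is in, and nothing has been displaced.

```bash
python3 -c "
from station import *
print(sign_off())"
```

```text
the job is handed in; nothing more can be done
None
```

I switched the rocker on, pushed the plunger in, held the start key down for over a second and let it come up, without touching the stop button or visibly moving anything; I handed the job in at about 32 s, and no verdict came back.

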